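# Press the birdhouse perch home

## Task

Three birdhouse front panels are screwed to the bench, each with a wooden perch standing proud of its hole. With your fingertips, slowly and gently press down the perch of the panel with the large round entrance hole until it is fully home, its collar on the panel, then withdraw your hand well clear of it. Do not grasp or pull the perch, and leave the other panels, their perches and the loose things on the bench alone.

Things in the scene. Friction and masses are not known exactly. Their poses are not given: they have to be found in the camera images.
- panel_large: fixed birdhouse front panel with a large round entrance hole, 48 mm across: pale wood, 140 x 110 x 12 mm, flat on a dark backing board 150 x 120 x 12 mm. Origin: centre of the backing board's underside, on the bench; z up, upper face at z = 24 mm. Hole centre at x = +25 mm, perch at x = -40 mm, both y = 0 (+x along the 140 mm length)
- perch_large_top (a point): centre of the upper end of the perch of panel_large: an upright wooden dowel 14 mm in diameter, with a collar 24 mm across and 4 mm thick at its foot; top 36 mm above the collar's underside. The point moves with the perch. z up
- perch_large (a joint): m pushed down, growing downwards: at 0 the collar is 12 mm above the panel's face, the dowel's top 72 mm above the bench; at 0.012 fully home on a hard stop, collar on the panel, top 60 mm above the bench. Starts at 0 to 0.004; about 4 N moves it, it stays where left; could be pulled up, must not be. Arrive at the stop slowly (under 25 mm/s): a knock over 60 N cracks it
- panel_small: fixed birdhouse front panel with a small round entrance hole, 26 mm across: pale wood, 140 x 110 x 12 mm, flat on a dark backing board 150 x 120 x 12 mm. Origin: centre of the backing board's underside, on the bench; z up, upper face at z = 24 mm. Hole centre at x = +25 mm, perch at x = -40 mm, both y = 0 (+x along the 140 mm length)
- perch_small_top (a point): centre of the upper end of the perch of panel_small: an upright wooden dowel 14 mm in diameter, with a collar 24 mm across and 4 mm thick at its foot; top 36 mm above the collar's underside. The point moves with the perch. z up
- perch_small (a joint): m pushed down, growing downwards: at 0 the collar is 12 mm above the panel's face, the dowel's top 72 mm above the bench; at 0.012 fully home on a hard stop, collar on the panel, top 60 mm above the bench. Starts at 0 to 0.004; about 4 N moves it, it stays where left; could be pulled up, must not be. Arrive at the stop slowly (under 25 mm/s): a knock over 60 N cracks it
- panel_slot: fixed birdhouse front panel with a rectangular entrance opening, 26 mm along x by 70 mm along y: pale wood, 140 x 110 x 12 mm, flat on a dark backing board 150 x 120 x 12 mm. Origin: centre of the backing board's underside, on the bench; z up, upper face at z = 24 mm. Hole centre at x = +25 mm, perch at x = -40 mm, both y = 0 (+x along the 140 mm length)
- perch_slot_top (a point): centre of the upper end of the perch of panel_slot: an upright wooden dowel 14 mm in diameter, with a collar 24 mm across and 4 mm thick at its foot; top 36 mm above the collar's underside. The point moves with the perch. z up
- perch_slot (a joint): m pushed down, growing downwards: at 0 the collar is 12 mm above the panel's face, the dowel's top 72 mm above the bench; at 0.012 fully home on a hard stop, collar on the panel, top 60 mm above the bench. Starts at 0 to 0.004; about 4 N moves it, it stays where left; could be pulled up, must not be. Arrive at the stop slowly (under 25 mm/s): a knock over 60 N cracks it
- spare_perch: loose spare perch standing upright on its collar: dowel 14 mm in diameter, 36 mm tall in all, collar 24 mm across; 20 g. Origin at the centre of its underside. To be left alone
- hammer: loose hammer with wooden handle, lying on the bench to the left of the panels, along x: 260 mm long, 96 mm over the head, 26 mm high. Origin at mid-length, on the bench. To be left alone
- nail_jar: loose closed glass jar with steel cap, 60 mm in diameter, 75 mm tall. Origin at the centre of its underside. To be left alone
- sanding_block: loose cork sanding block, 70 x 100 x 30 mm. Origin at the centre of its underside. To be left alone
Mind the look-alikes: they are no part of the job. What is shaped like the panel_large but pink or purple is not meant.

How it is judged (in metres and radians):
On the way:
1. the fingertips press the perch of the large-holed panel home (joint past 10.5 of 12 mm, while touched) (value of joint perch_large above 0.0105 m and contact force between the fingers and panel_large above 0.3 N), for 0.05 s.
At the end, for the whole second after the job is handed in: The large-holed panel's perch is home (joint over 10.5 mm of 12), the TCP is more than 80 mm from its top, the other perches are within 2 mm and the loose things within 10 mm of where they started, and at rest (value of joint perch_large above 0.0105 m and distance between the grasp point and perch_large_top above 0.08 m and distance of each of perch_small_top, perch_slot_top from where it was at the start of the episode below 0.002 m and distance of each of spare_perch, hammer, nail_jar, sanding_block from where it was at the start of the episode below 0.01 m and linear speed of each of spare_perch, hammer, nail_jar, sanding_block below 0.02 m/s); the robot touches nothing.
It fails at once if the perch of the large-holed panel, or that panel, is pressed with more than 60 N (contact force between panel_large and anything else above 60 N).
It fails at once if the perch is pulled up instead of pressed (3 mm above its proudest) (value of joint perch_large below -0.003 m).
It fails at once if the fingers are lowered around the perch as for a grasp (TCP below the perch's top, within 20 mm of its axis) (horizontal distance between the grasp point and perch_large_top below 0.02 m and z of the grasp point in the frame of perch_large_top below -0.003 m).
It fails at once if another panel or its perch is touched (over 1 N), or another perch moved by more than 2 mm (contact force between any of panel_small, panel_slot and anything else above 1 N or distance of any of perch_small_top, perch_slot_top from where it was at the start of the episode above 0.002 m).
It fails at once if the spare perch, hammer, nail jar or sanding block is shifted or lifted by more than 10 mm, or the spare perch tipped (distance of any of spare_perch, hammer, nail_jar, sanding_block from where it was at the start of the episode above 0.01 m or angle between spare_perch's own z axis and vertical above 0.3 rad).
It also fails if it takes over 29 s, if anything falls off the work surface, if the arm or the gripper's body presses on something with over 40 N, if the wrist force passes 120 N, or if a joint passes its speed limit or range.

## Robot

A 6-joint arm with a two-finger parallel gripper is mounted at the origin on the work surface. World frame = base frame: x ahead of the robot, y to its left, z up, the work surface at z = 0. Lengths are in m, angles in degrees, forces in N, time in s.
With the tool pointing down it reaches from about 0.4 to 0.825 m from the base axis. Payload 7 kg.
Tool frame: the origin (TCP) lies between the finger pads, 19 mm behind the fingertips; this is the grasp point; z points along the fingers, y is the line along which they close (so a half turn about z gives the same grasp; the last joint's range is limited). The gripper opens to 88 mm and grips with 3 to 60 N. Pads are 19 mm wide; open, the fingers measure 130 mm over their backs; the gripper's body (78 mm by 193 mm) begins 47 mm behind the grasp point.
Start: joints at [90.934, 20.546, 0.682, 0, -70.136, -16.507], TCP at [0.181, 0.65, 0.245] pointing down, gripper open.
Joint ranges: [-176.03, 176.03], [-82.01, 121.73], [-58.28, 71.71], [-173.87, 95.51], [-174.79, -0.11], [-173.66, 173.66]. Speed limits (degrees/s): [136.94, 136.94, 172.46, 180, 180, 180].

## Interface

Orientations are given as [roll, pitch, yaw] about the fixed x, y, z axes, in that order (R = Rz(yaw) Ry(pitch) Rx(roll)).
In Python, from plant import ctrl gives the robot as it stands.
- The arm moves only by the tool move_arm, never from a script. Its argument "motion" is a list of rows, each a list of 3 entries, a list of its own where there are three numbers: the shift along the tool's x, y, z in mm, then the turn, a rotation vector about the tool's x, y, z in degrees, then the closure, from 0 (fully open) to 1 (shut). A call has 1 to 10 rows; each row is the pose to reach, as a shift and turn from the pose commanded when the call began, along the tool's axes at that moment; what a row does not reach only later rows make up. A row lasts 1/12 s, in which the tool goes at most 41.7 mm and 7.16 degrees, less where a joint would pass 70% of its speed; a pose out of reach is approached as far as the arm can. A call with a gripper value outside its range is refused whole. The fingers move at their own pace and stop on an object; the grip force is fixed at half the most. Time passes only in rows, so rows that repeat a pose let the fingers close. It gives the time, the measured TCP pose, the force, the opening and the grip force at its end, in the units of the state.
- ctrl.get_obs(): the state, without advancing time (a new reading comes with each control period).
- ctrl.snapshot(name): name is "scene" or "top" or "wrist"; returns a dict with "color" (400x640x3 uint8, blue, green, red), "camera_matrix" (3x3 intrinsics, pixels), "cam_to_world" (4x4, takes a point from camera to world coordinates). Camera axes: x right, y up, looking along -z (the intrinsics and any distortion apply to the point x, -y, -z); pixel columns grow to the right and rows downward; lengths in m; the calibration is good to about 2 mm. The wrist camera is an equidistant fisheye: a pixel r from the principal point sees the ray r / f radians off the axis. A picture is of the moment at which its call begins. There is no depth.
- ctrl.close_job(): hands the job in; it is judged then, once.
The state is a dict: "clock": time; "joint_pos": joint angles; "qvel": joint speeds; "tau": joint torques, N m; "tool_pos": TCP position; "orientation": TCP orientation; "force": force on the tool from outside, world axes, zero at the start; "moment": the same for the moment, N m; "opening": finger opening in m; "gripper_force": force on a finger pad.
Only numpy, scipy, OpenCV 4.12 (cv2) and the standard library are available. Lean on these libraries where they do the work, as an engineer would, in place of code of your own. Each camera call takes 0.05 s, during which the arm holds its last target. There are 200 camera calls.

## Working session

There is one attempt and no reset: what is moved stays moved. The work goes in short steps, Python scripts to look and compute and a tool call to move; the robot and the scene stay as the last step left them, time stands still between calls to the robot, and variables do not carry over. Pictures are saved under pics/ and viewed, at most 10 in all, crops included, and the job is handed in when it is done.

Besides the shell and the picture viewer there is one more tool, called after "Request:" in YAML: its name, and indented under it one key for each argument. move_arm: Moves the arm, as the interface text tells. Its arguments: {"type":"object","properties":{"motion":{"type":"array"}},"required":["motion"]}

```bash
mkdir -p pics
python3 - <<'E'
from plant import ctrl
import cv2,pickle
for n in("top","scene"):
    s=ctrl.snapshot(n); cv2.imwrite(f"pics/{n}0.png",s["color"]); pickle.dump(s,open(n+".pkl","wb"))
    print(n,s["camera_matrix"],s["cam_to_world"].round(3), s.keys())
o=ctrl.get_obs();print({k:o[k] for k in("clock","tool_pos","orientation","opening","force")})
E
```

```text
top [[458.97990831   0.         317.91698272]
 [  0.         458.97990831 198.89129706]
 [  0.           0.           1.        ]] [[-0.015  0.994 -0.11   0.479]
 [-1.    -0.013  0.018  0.025]
 [ 0.017  0.11   0.994  1.181]
 [ 0.     0.     0.     1.   ]] dict_keys(['color', 'camera_matrix', 'cam_to_world'])
scene [[496.06398342   0.         316.156875  ]
 [  0.         496.06398342 202.94349745]
 [  0.           0.           1.        ]] [[-8.660e-01 -3.710e-01  3.360e-01  1.081e+00]
 [ 5.000e-01 -6.420e-01  5.810e-01  8.630e-01]
 [ 1.000e-03  6.710e-01  7.410e-01  1.165e+00]
 [ 0.000e+00  0.000e+00  0.000e+00  1.000e+00]] dict_keys(['color', 'camera_matrix', 'cam_to_world'])
{'clock': 0.1, 'tool_pos': array([0.1811088 , 0.64980306, 0.24449576]), 'orientation': array([ 1.79911558e+02, -8.72772577e-03, -1.55763350e+01]), 'opening': 0.08817839520221893, 'force': array([0.42552865, 0.03382375, 0.77111235])}
```

View pics/top0.png

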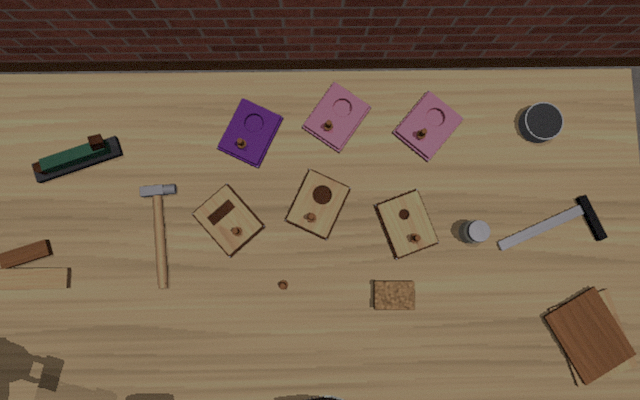

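View pics/scene0.png

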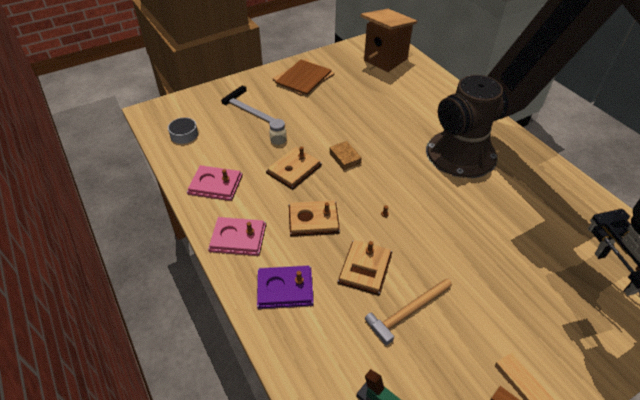

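Candidates in the top view: pale slot panel (228,220), pale large round hole (318,204), pale small hole (406,223), purple (250,133), and pink (336,117) and (428,126). The pale one at (318,204) fits: it is pale wood, and its round hole is the larger of the two. It appears at (314,217) in the scene view. I'll confirm this in an enlarged crop.

Run:
```python
import cv2,pickle,numpy as np
t=pickle.load(open("top.pkl","rb"))["color"];s=pickle.load(open("scene.pkl","rb"))["color"]
a=cv2.resize(t[165:245,278:358],None,fx=5,fy=5,interpolation=cv2.INTER_CUBIC)
b=cv2.resize(s[180:260,275:355],None,fx=5,fy=5,interpolation=cv2.INTER_CUBIC)
cv2.imwrite("pics/crop.png",np.hstack([a,b]))
```

```text
(no output)
```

View pics/crop.png

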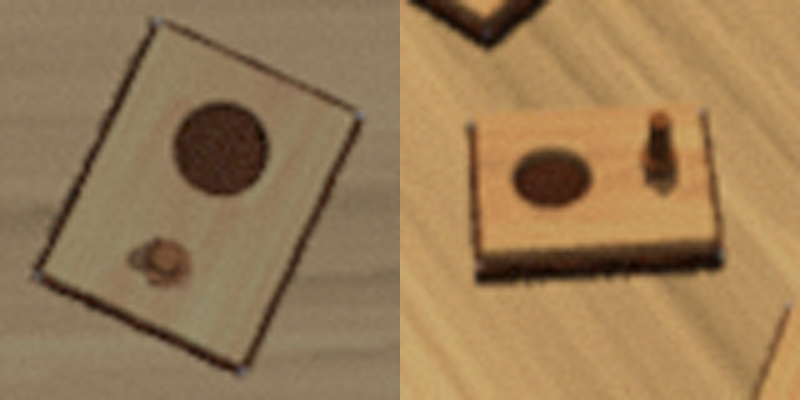

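The crop confirms it. In the top view the pale panel's hole spans about 19 px of its roughly 45 px width (48 of 110 mm), with the perch top at about (311.7,216.3). In the scene view the perch top is at about (326.7,203.5).

```bash
cat > h.py <<'E'
import pickle,numpy as np
V={n:pickle.load(open(n+".pkl","rb")) for n in("top","scene")}
def ray(n,u,v):
    K=V[n]["camera_matrix"];T=V[n]["cam_to_world"]
    d=T[:3,:3]@np.array([(u-K[0,2])/K[0,0],-(v-K[1,2])/K[1,1],-1]);return T[:3,3],d/np.linalg.norm(d)
def onz(n,u,v,z):
    o,d=ray(n,u,v);return o+d*(z-o[2])/d[2]
def tri(a,b):
    A=0;B=0
    for n,uv in(("top",a),("scene",b)):
        o,d=ray(n,*uv);P=np.eye(3)-np.outer(d,d);A=A+P;B=B+P@o
    return np.linalg.solve(A,B)
E
python3 - <<'E'
from h import *
from scipy.spatial.transform import Rotation as R
from plant import ctrl
c=lambda x,y:(278+x/5-.4,165+y/5-.4)
s=lambda x,y:(275+x/5-.4,180+y/5-.4)
C=np.array([onz("top",*c(*p),.024) for p in((157,20),(360,116),(242,371),(38,276))])
ax=(C[0]+C[1]-C[2]-C[3])/2;L=np.linalg.norm(ax);m=C.mean(0)
print("len",L,np.linalg.norm(C[0]-C[1]),"yaw",np.degrees(np.arctan2(ax[1],ax[0])),"ctr",m,"perch",m-.04*ax/L,"hole",m+.025*ax/L, onz("top",*c(222,148),.024))
C=np.array([onz("scene",*s(*p),.024) for p in((73,125),(303,110),(320,255),(78,262))]);print(C.mean(0),"scene ctr approx")
print("tri",tri(c(170,258),s(260,118)),"top@.07",onz("top",*c(170,258),.07),"scene@.07",onz("scene",*s(260,118),.07))
h=onz("scene",*s(152,178),.024);print("hole scene",h)
for n,u,v,z in(("slot",237,231,.07),("small",415,238,.07),("spare",283,285,.036),("jar",476,232,.075),("sand",394,295,.03)):print(n,onz("top",u,v,z).round(3))
o=ctrl.get_obs();Rt=R.from_euler("xyz",o["orientation"],degrees=True).as_matrix();p=o["tool_pos"]
q=tri(c(170,258),s(260,118))
print("R",Rt.round(3)); print("tool shift mm to 150mm TCP height", Rt.T@((np.r_[(m-.04*ax/L)[:2],.15])-p)*1000)
E
```

```text
len 0.14337296679711628 0.11457688159146205 yaw -25.635586492753156 ctr [0.59529519 0.00461946 0.024     ] perch [0.55923263 0.0219253  0.024     ] hole [ 0.61783429 -0.00619668  0.024     ] [ 0.61903991 -0.007184    0.024     ]
[0.59963583 0.01402231 0.024     ] scene ctr approx
tri [0.55914354 0.0208551  0.06990174] top@.07 [0.56007848 0.02018022 0.07      ] scene@.07 [0.55828752 0.02166024 0.07      ]
hole scene [ 0.61823763 -0.00428722  0.024     ]
slot [0.527 0.2   0.07 ]
small [ 0.504 -0.229  0.07 ]
spare [0.394 0.093 0.036]
jar [ 0.516 -0.377  0.075]
sand [ 0.365 -0.181  0.03 ]
R [[ 0.963 -0.269 -0.   ]
 [-0.269 -0.963 -0.002]
 [ 0.     0.002 -1.   ]]
tool shift mm to 150mm TCP height [532.82126007 503.13690181  95.35368934]
```

The perch is at about (0.559, 0.021), with its top at z ≈ 0.070. I'll close the fingers and travel there in straight segments at a safe height.

Request:
move_arm:
  motion:
    - [[15,14,0],[0,0,0],1]
    - [[45,42,0],[0,0,0],1]
    - [[75,71,0],[0,0,0],1]
    - [[105,99,0],[0,0,0],1]
    - [[135,127,0],[0,0,0],1]
    - [[165,156,0],[0,0,0],1]
    - [[195,184,0],[0,0,0],1]
    - [[225,212,0],[0,0,0],1]
    - [[250,236,0],[0,0,0],1]
    - [[266,251,0],[0,0,0],1]

```text
clock: 0.93
tool_pos: [0.3708, 0.3339, 0.2454]
orientation: [180.0, 0.0, -15.6]
force: [-0.7, -0.2, -0.1]
opening: 0.0262
gripper_force: 0.0
```

Request:
move_arm:
  motion:
    - [[15,14,0],[0,0,0],1]
    - [[45,42,5],[0,0,0],1]
    - [[75,71,15],[0,0,0],1]
    - [[105,99,25],[0,0,0],1]
    - [[135,127,35],[0,0,0],1]
    - [[165,156,45],[0,0,0],1]
    - [[195,184,55],[0,0,0],1]
    - [[225,212,65],[0,0,0],1]
    - [[250,236,75],[0,0,0],1]
    - [[267,252,80],[0,0,0],1]

```text
clock: 1.77
tool_pos: [0.56, 0.0193, 0.1635]
orientation: [179.9, 0.1, -15.7]
force: [0.9, -0.1, -0.8]
opening: 0.0003
gripper_force: 0.0
```

Run:
```python
from plant import ctrl
import cv2,pickle
s=ctrl.snapshot("scene");cv2.imwrite("pics/s1.png",cv2.resize(s["color"][100:280,230:470],None,fx=3,fy=3,interpolation=cv2.INTER_CUBIC))
o=ctrl.get_obs();print({k:o[k] for k in("clock","tool_pos","orientation","opening","force","joint_pos")})
```

```text
{'clock': 1.8167, 'tool_pos': array([0.56081389, 0.0176401 , 0.16271835]), 'orientation': array([ 1.79847933e+02,  1.55280926e-01, -1.57382785e+01]), 'opening': 0.00018201890607391207, 'force': array([ 2.17814494, -2.10161716,  0.76230366]), 'joint_pos': array([ 2.18079281e+01,  1.39667947e+01, -2.02574385e+01,  3.12930243e-02,
       -5.59915571e+01,  5.24364480e+01])}
```

View pics/s1.png

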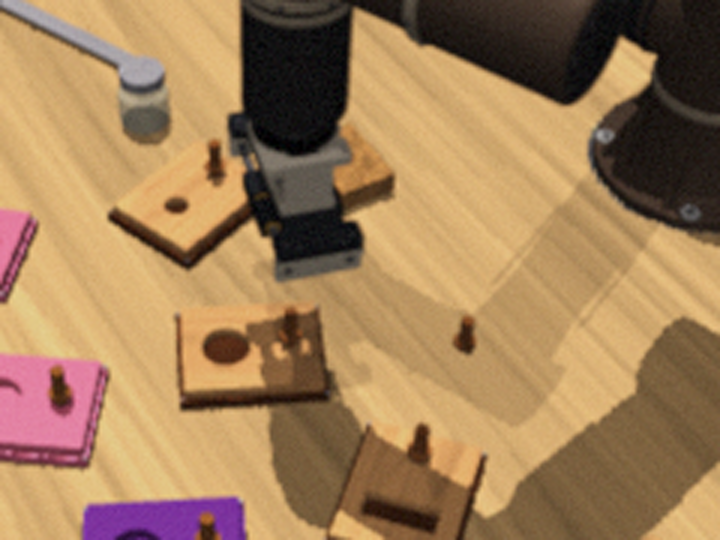

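The closed fingertips hover beside and above the target perch (crop pixel (290,310)), and nothing has been disturbed. Next I'll lower to just above the perch and re-check.

Request:
move_arm:
  motion:
    - [[0,0,3],[0,0,0],1]
    - [[0,0,10],[0,0,0],1]
    - [[0,0,18],[0,0,0],1]
    - [[0,0,26],[0,0,0],1]
    - [[0,0,34],[0,0,0],1]
    - [[0,0,42],[0,0,0],1]
    - [[0,0,50],[0,0,0],1]
    - [[0,0,56],[0,0,0],1]
    - [[0,0,60],[0,0,0],1]
    - [[0,0,60],[0,0,0],1]

```text
clock: 2.65
tool_pos: [0.5591, 0.0225, 0.1043]
orientation: [180.0, 0.1, -15.6]
force: [0.1, 0.6, -0.3]
opening: 0.0009
gripper_force: 0.0
```

Run:
```python
from plant import ctrl
import cv2,pickle,numpy as np
s=ctrl.snapshot("scene");w=ctrl.snapshot("wrist")
a=cv2.resize(s["color"][150:250,270:370],(400,400),interpolation=cv2.INTER_CUBIC)
b=cv2.resize(w["color"][:,120:520],(400,400))
cv2.imwrite("pics/s2.png",np.hstack([a,b]))
o=ctrl.get_obs();print({k:o[k] for k in("clock","tool_pos","orientation","opening","force")})
```

```text
{'clock': 2.75, 'tool_pos': array([0.55975129, 0.02257549, 0.10538409]), 'orientation': array([ 1.79990573e+02, -1.99541291e-03, -1.55642670e+01]), 'opening': 0.00041693211927137203, 'force': array([0.17551805, 0.18109696, 0.51385996])}
```

View pics/s2.png

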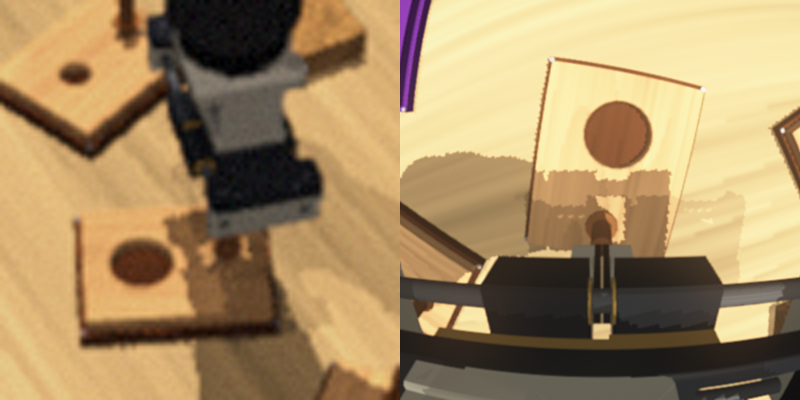

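The wrist view shows the finger gap (x≈600) lined up sideways with the perch (602,225). I'll check the fore-aft offset by projection.

Run:
```python
from plant import ctrl
import numpy as np, cv2
w=ctrl.snapshot("wrist");K=w["camera_matrix"];T=w["cam_to_world"];o=ctrl.get_obs()
def pj(p):
    q=T[:3,:3].T@(np.array(p)-T[:3,3]);q=q*[1,-1,-1]
    th=np.arctan2(np.hypot(q[0],q[1]),q[2]);r=K[0,0]*th/np.hypot(q[0],q[1]);return (K[:2,2]+r*q[:2]).round(1)
x,y,z=o["tool_pos"];print(o["tool_pos"],T[:3,3])
for n,p in dict(tip=(x,y,z-.019),tipfront=(x+.0095*.963,y-.0095*.269,z-.019),ptop=(.559,.021,.07),ptopfront=(.559+.0067,.021-.0019,.07),collarfront=(.559+.0116,.021-.0032,.036)).items():print(n,pj(p))
cv2.imwrite("pics/w3.png",cv2.resize(w["color"][180:300,260:380],None,fx=5,fy=5,interpolation=cv2.INTER_CUBIC))
```

```text
[0.55989594 0.02261309 0.10563024] [0.64158943 0.0007919  0.2446599 ]
tip [323.2 258.7]
tipfront [323.3 243.8]
ptop [326.  246.8]
ptopfront [326.1 236.6]
collarfront [325.3 210.7]
```

View pics/w3.png

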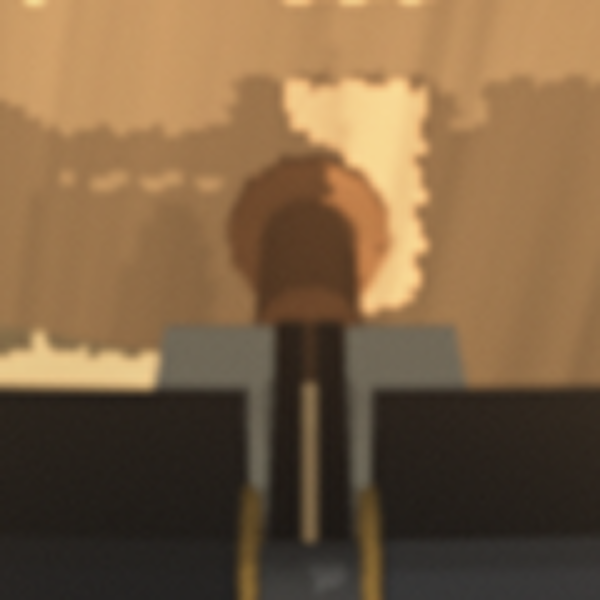

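Tip and perch agree to about 1 mm: the tip's front edge is at row 245 and the perch top's front edge at row 237, both as predicted. Now I'll approach and press slowly.

Request:
move_arm:
  motion:
    - [[0,0,2],[0,0,0],1]
    - [[0,0,4],[0,0,0],1]
    - [[0,0,6],[0,0,0],1]
    - [[0,0,8],[0,0,0],1]
    - [[0,0,10],[0,0,0],1]
    - [[0,0,11],[0,0,0],1]
    - [[0,0,12],[0,0,0],1]
    - [[0,0,13],[0,0,0],1]
    - [[0,0,14],[0,0,0],1]
    - [[0,0,15],[0,0,0],1]

```text
clock: 3.63
tool_pos: [0.5597, 0.0226, 0.0904]
orientation: [-180.0, -0.0, -15.6]
force: [-1.1, 0.0, 3.9]
opening: 0.0003
gripper_force: 2.1
```

Request:
move_arm:
  motion:
    - [[0,0,0.7],[0,0,0],1]
    - [[0,0,1.4],[0,0,0],1]
    - [[0,0,2.1],[0,0,0],1]
    - [[0,0,2.8],[0,0,0],1]
    - [[0,0,3.5],[0,0,0],1]
    - [[0,0,4.2],[0,0,0],1]
    - [[0,0,4.9],[0,0,0],1]
    - [[0,0,5.6],[0,0,0],1]
    - [[0,0,6.0],[0,0,0],1]
    - [[0,0,6.0],[0,0,0],1]

```text
clock: 4.47
tool_pos: [0.5597, 0.0226, 0.0842]
orientation: [-180.0, -0.0, -15.6]
force: [-1.7, 0.1, 3.3]
opening: 0.0001
gripper_force: 1.3
```

Request:
move_arm:
  motion:
    - [[0,0,0.6],[0,0,0],1]
    - [[0,0,1.2],[0,0,0],1]
    - [[0,0,1.8],[0,0,0],1]
    - [[0,0,2.4],[0,0,0],1]
    - [[0,0,3.0],[0,0,0],1]
    - [[0,0,3.4],[0,0,0],1]
    - [[0,0,3.8],[0,0,0],1]
    - [[0,0,4.2],[0,0,0],1]
    - [[0,0,4.5],[0,0,0],1]
    - [[0,0,4.5],[0,0,0],1]

```text
clock: 5.3
tool_pos: [0.5597, 0.0226, 0.0798]
orientation: [-180.0, -0.0, -15.6]
force: [-1.1, 0.4, 3.1]
opening: 0.0006
gripper_force: 1.5
```

Request:
move_arm:
  motion:
    - [[0,0,0.2],[0,0,0],1]
    - [[0,0,0.4],[0,0,0],1]
    - [[0,0,0.6],[0,0,0],1]
    - [[0,0,0.6],[0,0,0],1]

```text
clock: 5.63
tool_pos: [0.5597, 0.0226, 0.0793]
orientation: [-180.0, -0.0, -15.6]
force: [-0.6, -0.6, 3.5]
opening: 0.0007
gripper_force: 1.7
```

Request:
move_arm:
  motion:
    - [[0,0,0.2],[0,0,0],1]
    - [[0,0,0.4],[0,0,0],1]
    - [[0,0,0.4],[0,0,0],1]

```text
clock: 5.88
tool_pos: [0.5597, 0.0226, 0.0791]
orientation: [-180.0, -0.0, -15.6]
force: [-0.4, 0.2, 5.8]
opening: 0.0003
gripper_force: 2.9
```

Request:
move_arm:
  motion:
    - [[0,0,0.2],[0,0,0],1]
    - [[0,0,0.2],[0,0,0],1]

```text
clock: 6.05
tool_pos: [0.5597, 0.0226, 0.079]
orientation: [-180.0, -0.0, -15.6]
force: [-1.3, -0.3, 7.0]
opening: 0.0003
gripper_force: 3.7
```

Request:
move_arm:
  motion:
    - [[0,0,0.2],[0,0,0],1]
    - [[0,0,0.4],[0,0,0],1]
    - [[0,0,0.4],[0,0,0],1]

```text
clock: 6.3
tool_pos: [0.5598, 0.0226, 0.079]
orientation: [-180.0, -0.0, -15.6]
force: [-2.5, -0.0, 10.0]
opening: 0.0005
gripper_force: 5.2
```

The TCP has stopped at 0.079 while the force keeps rising (10 N), so the perch is on its stop. I'll withdraw straight up.

Request:
move_arm:
  motion:
    - [[0,0,-2],[0,0,0],1]
    - [[0,0,-6],[0,0,0],1]
    - [[0,0,-16],[0,0,0],1]
    - [[0,0,-32],[0,0,0],1]
    - [[0,0,-52],[0,0,0],1]
    - [[0,0,-76],[0,0,0],1]
    - [[0,0,-100],[0,0,0],1]
    - [[0,0,-124],[0,0,0],1]
    - [[0,0,-142],[0,0,0],1]
    - [[0,0,-150],[0,0,0],1]

```text
clock: 7.13
tool_pos: [0.5606, 0.0227, 0.2318]
orientation: [-179.9, -0.2, -15.6]
force: [1.3, 0.1, -0.6]
opening: 0.0004
gripper_force: 0.0
```

Request:
move_arm:
  motion:
    - [[0,0,0],[0,0,0],1]
    - [[0,0,0],[0,0,0],1]
    - [[0,0,0],[0,0,0],1]
    - [[0,0,0],[0,0,0],1]

```text
clock: 7.47
tool_pos: [0.5589, 0.0224, 0.2268]
orientation: [179.9, 0.1, -15.6]
force: [-0.3, -0.7, -1.1]
opening: 0.0008
gripper_force: 0.0
```

Run:
```python
from plant import ctrl
import cv2,numpy as np
s=ctrl.snapshot("scene");w=ctrl.snapshot("wrist")
a=cv2.resize(s["color"][150:250,270:370],(400,400),interpolation=cv2.INTER_CUBIC)
b=cv2.resize(w["color"][:,120:520],(400,400))
cv2.imwrite("pics/s4.png",np.hstack([a,b]))
o=ctrl.get_obs();print({k:o[k] for k in("clock","tool_pos","force")})
```

```text
{'clock': 7.5667, 'tool_pos': array([0.55917329, 0.02242071, 0.22710319]), 'force': array([-0.53288196,  0.52572435, -0.02964837])}
```

View pics/s4.png

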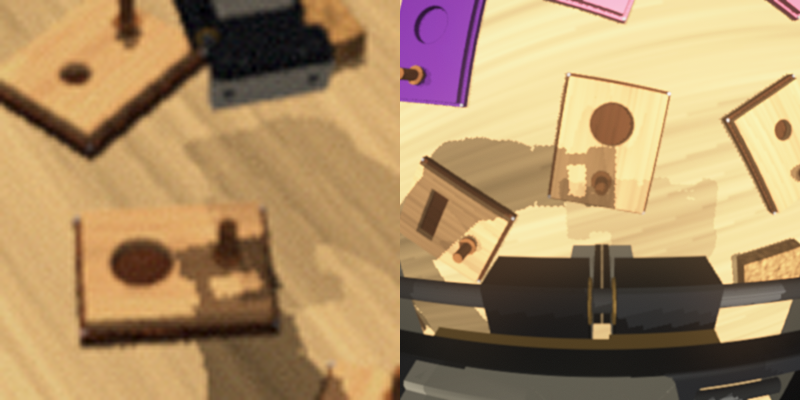

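The perch now sits low on the panel (scene crop (228,243), wrist crop (600,183)). The hand is about 165 mm above its top, and the neighbouring panels look undisturbed.

```bash
python3 -c "
from plant import ctrl
print(ctrl.close_job())"
```

```text
the job is handed in; nothing more can be done
None
```

I pressed the large-holed panel's perch fully home (TCP stopped at 79 mm, 10 N or less at each reading), withdrew the hand about 165 mm above it, and handed the job in; no verdict was shown.

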